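# Change the feed spout over to the other line

## Robot

A 6-joint arm with a two-finger parallel gripper is mounted at the origin on a cart in front of the work surface, level with it; the furniture and walls round the work are solid. World frame = base frame: x ahead of the robot, y to its left, z up, the work surface at z = 0. Lengths are in mm, angles in rad, forces in N, time in s.
With the tool pointing down it reaches from about 325 to 875 mm from the base axis. Payload 4.4 kg.
Tool frame: the origin (TCP) lies on the centre line of the jaws, within the pads' length; the fingertips stand ahead of it and the grasp point (between the pads) lies 6 mm ahead of it (ctrl.tcp_to_tips is the z of the fingertips in the tool frame, in mm); z points along the fingers, y is the line along which they close (so a half turn about z gives the same grasp; the last joint's range is limited). The gripper opens to 85 mm and grips with 20 to 120 N. Pads are 22 mm wide; open, the fingers measure 114 mm over their backs; the gripper's body (76 mm by 85 mm) begins 54 mm behind the grasp point. The pads swing forward as they close: fully open they stand 13 mm farther back than shut.
Start: joints at [-1.284, 0.207, 1.542, -0, 1.393, -0.15], TCP at [243.238, -521.021, 256.282] pointing down, gripper open.
Joint ranges: [-2.73, 2.73], [-0.86, 2.22], [0.23, 2.46], [-1.11, 4.25], [0.08, 2.63], [-2.82, 2.82]. Speed limits (rad/s): [2.79, 2.79, 3.14, 3.14, 3.14, 3.14].

## Interface

Orientations are given as a 3x3 rotation matrix whose columns are the frame's x, y, z axes.
In Python, from plant import ctrl, sensors, optics gives the robot as it stands. Calls block until the motion is done:
- ctrl.move_ptp(position, orientation): joint-space move of the TCP to a pose.
- ctrl.move_l(position, rot=None, vel=150, threshold=None): straight line of the TCP; rot=None keeps the orientation; vel is the mean speed in mm/s. With threshold (N) it stops when the force on the tool has changed by that much, and returns True; else False.
- ctrl.set_joints(angles): joint-space move.
- ctrl.gripper_to(opening, force=None): finger opening in mm; force is the grip in N (None keeps the last); returns when the fingers have stopped.
- ctrl.hold(seconds).
- ctrl.solve_ik(position, orientation): joint angles nearest the present ones, or None.
- sensors.read_state(): the state.
- optics.grab_frame(name): name is "scene" or "top" or "wrist"; returns (picture, depth): 400x640x3 uint8, red, green, blue; 400x640 float32, mm along the optical axis (not along the pixel's ray), 0 where there is no reading.
- optics.camera_params(name): a dict with "mtx" (3x3 intrinsics, pixels), "R" (3x3) and "t" (3): a world point X has camera coordinates R X + t; the wrist camera has in their place "T_tool_cam" (4x4, takes a point from camera to tool coordinates, whose origin is the TCP and whose axes are the flange's). Camera axes: x right, y down, z forward; pixel columns grow to the right and rows downward; lengths in mm; the calibration is good to about 2 mm. The wrist camera is an equidistant fisheye: a pixel r from the principal point sees the ray r / f radians off the axis. A picture is of the moment at which its call begins: read the wrist's pose just before it. camera_params takes no time and is no camera call.
A pose or a line that the arm cannot do raises ctrl.MotionError and nothing moves.
- ctrl.finish_job(): hands the job in; it is judged then, once.
The state is a dict: "t": time; "q": joint angles; "qvel": joint speeds; "tau": joint torques, N m; "eef_pos": TCP position; "eef_rot": TCP orientation; "force": force on the tool from outside, world axes, zero at the start; "wrist_torque": the same for the moment, N m; "grip_width": finger opening in mm; "grasp_force": force on a finger pad.
Only numpy, scipy, OpenCV 4.12 (cv2) and the standard library are available. Lean on these libraries where they do the work, as an engineer would, in place of code of your own. Each camera call takes 0.05 s, during which the arm holds its last target. There are 200 camera calls.

## Task

Change the feed over from the middle port to the side port with the hose tail on its outlet: press the middle port's spring collar down and turn it clockwise by a wing until it stays down by itself, swing the spout over to that port, and turn that port's collar back anticlockwise so that it springs fully up round the nozzle. Then check that it has caught by rocking the spout pipe firmly against the collar, first away from the middle port and then back toward it. Keep the spout away from the blanked-off port, leave the other two collars held down and leave the things round the stand where they lie.

Things in the scene. Friction and masses are not known exactly. Their poses are not given: they have to be found in the camera images.
- stand: Fixed change-over stand: bare aluminium plate 225 x 270 mm, 8 mm thick, with a feed post and three ports. Origin at bench level below the axle of the feed post; x axis from the axle to the middle port, z up. All heights below are above the bench. The ports stand 120 mm from the axle at 0, +60 and -60 degrees about it; which side port has the hose tail changes.
- spout: Steel spout on a vertical axle: level pipe 18 mm thick, centre line at 98 mm height, from the hub (42 mm across, up to 119 mm height) to an elbow with a nozzle (28 mm across, tapered foot) pointing down 120 mm from the axle. Origin at bench level below the axle, x along the pipe to the nozzle. Swings 77 degrees either side, stays where left (0.06 Nm of drag); a raised collar leaves it about 2 mm of play each way at the nozzle.
- spout_nozzle (a point): Centre of the nozzle's lower end, 72 mm height, 120 mm from the axle. A rising collar centres a nozzle that stands up to about 4 mm off.
- spout_pipe (a point): Point on the pipe's centre line 65 mm from the axle, 98 mm height (pipe from 89 to 107 mm height): a good place to push it sideways; fingertips at 86 to 90 mm height pass over the wings of all collars.
- port_mid: Middle port, where the spout starts, locked. Fixed upright port, axes as the stand's, origin at bench level on its vertical axis. Block 46 mm across up to 36 mm height, face at 70 mm height; the outlet leaves the block along +x at 24 mm height, 70 to 80 mm out from the axis (the cap 50 mm).
- port_open: The side port to change to: its outlet has a ribbed hose tail. Fixed upright port, axes as the stand's, origin at bench level on its vertical axis. Block 46 mm across up to 36 mm height, face at 70 mm height; the outlet leaves the block along +x at 24 mm height, 70 to 80 mm out from the axis (the cap 50 mm).
- port_blank: The other side port: its outlet is closed by a short round ribbed cap. Fixed upright port, axes as the stand's, origin at bench level on its vertical axis. Block 46 mm across up to 36 mm height, face at 70 mm height; the outlet leaves the block along +x at 24 mm height, 70 to 80 mm out from the axis (the cap 50 mm).
- sleeve_mid (a joint): Slide of the middle port's spring collar, m down: 0 = fully up (locked round the nozzle if the spout is there), 0.0145 = held down on its guide pins, 0.018 = pressed to the stop. The spring pushes up with about 4 N at the top and 9 N at the bottom. A bayonet slot lets the collar turn from 0 only while it is pressed to 0.016 or more.
- collar_mid (a joint): Turn of the middle port's collar, rad, clockwise seen from above: 0 = wings along the port's +y and -y, the collar can rise; 0.80 = end stop, the collar rests down on its pins. Let go anywhere above about 0.4 it stays down; turned fully back to 0 it springs up by itself, without pressing. Turning takes about 0.1 Nm.
- collar_mid_wing_a (a point): Centre of the flat thumb rest of one wing of the middle port's collar, on its upper face, 38 mm from the port's axis, in the direction of the port's +y at turn 0; the wing with more free room. Height above the bench 76 mm with the collar up, 61 mm held down, 58 mm pressed to the stop.
- collar_mid_wing_b (a point): The same on the opposite wing (port's -y at turn 0). A wing spans 23 to 50 mm from the axis, is 26 mm wide, 6 mm thick (this point on its top), with an upright lip on its clockwise edge, 7 mm wide, 8 mm above the rest, inner face 10 mm and outer face 17 mm clockwise of this point. The ring is 45 mm across, its top 8 mm above the rest.
- sleeve_open (a joint): The same for the hose-tail port.
- collar_open (a joint): The same for the hose-tail port.
- collar_open_wing_a (a point): As on the middle port: thumb rest of the wing of the hose-tail port's collar that points along the port's +y at turn 0. Push on the lip's outer face turns it back.
- collar_open_wing_b (a point): The same on the opposite wing of the hose-tail port's collar (port's -y at turn 0).
- sleeve_blank (a joint): The same for the blanked port.
- collar_blank (a joint): The same for the blanked port.
- coupling_white: Bystander: white pipe coupling 58 mm across and high, standing. Origin under its centre.
- tube_valve_b: Bystander: small tube valve 14 x 56 x 25 mm, lying. Origin under its centre.
- tape_electrical: Bystander: black tape roll 62 mm across, 19 mm high. Origin under its centre.

How it is judged (in metres and radians):
On the way, in this order (a step that is already met when the one before it is completed fails the run):
1. the middle collar is held down by its pins, no longer pressed, and the spout is still over the middle port (value of joint sleeve_mid between 0.012 and 0.0163 m and value of joint collar_mid above 0.5 rad and horizontal distance between spout_nozzle and port_mid below 0.02 m), for 0.2 s.
2. the spout nozzle stands over the port with the hose tail, whose collar is still down (horizontal distance between spout_nozzle and port_open below 0.01 m and value of joint sleeve_open above 0.012 m and value of joint collar_open above 0.5 rad), for 0.2 s.
3. that port's collar has sprung fully up round the nozzle (value of joint sleeve_open below 0.003 m and value of joint collar_open below 0.1 rad and horizontal distance between spout_nozzle and port_open below 0.006 m), for 0.2 s.
4. the spout is pushed against the raised collar away from the middle port (value of joint sleeve_open below 0.003 m and value of joint collar_open below 0.1 rad and contact force between the fingers and spout above 1 N and angle between the x axis of spout and the x axis of stand, either way round above 1.0552 rad), for 0.02 s.
5. the spout is pushed against the raised collar back toward the middle port (value of joint sleeve_open below 0.003 m and value of joint collar_open below 0.1 rad and contact force between the fingers and spout above 1 N and angle between the x axis of spout and the x axis of stand, either way round below 1.0392 rad), for 0.02 s.
At the end, for the whole second after the job is handed in: The hose-tail port's collar is fully up (within 3 mm) and turned home (within 0.1 rad) with the nozzle within 6 mm of the port's axis, spout at rest; the middle and blanked ports' collars are held down (at least 12 mm, turned at least 0.5 rad) (all of step 3 and value of joint each of sleeve_mid, sleeve_blank above 0.012 m and value of joint each of collar_mid, collar_blank above 0.5 rad and angular speed of spout below 0.05 rad/s); the robot touches nothing.
It fails at once if the spout comes over the blanked-off port (horizontal distance between spout_nozzle and port_blank below 0.04 m).
It fails at once if the blanked-off port's collar is let up (value of joint sleeve_blank below 0.008 m).
It fails at once if the pipe coupling, tube valve or tape roll is moved more than 30 mm (distance of any of coupling_white, tube_valve_b, tape_electrical from where it was at the start of the episode above 0.03 m).
It also fails if it takes over 72 s, if anything falls off the work surface, if the arm or the gripper's body presses on something with over 40 N, if the wrist force passes 120 N, or if a joint passes its speed limit or range.

## Working session

There is one attempt and no reset: what is moved stays moved. The work goes in short steps, each a Python script; the robot and the scene stay as the last script left them, time stands still between calls to the robot, and variables do not carry over. Pictures are saved under pics/ and viewed, at most 10 in all, crops included, and the job is handed in when it is done.

```bash
mkdir -p pics; ls
python3 - <<'E'
from plant import ctrl,sensors,optics
import cv2,numpy as np
for n in("top","scene"):
    p,d=optics.grab_frame(n); cv2.imwrite(f"pics/{n}0.png",p[:,:,::-1]); np.save(f"pics/{n}0.npy",d)
    c=optics.camera_params(n); print(n,c["mtx"].tolist(),np.round(-c["R"].T@c["t"]),np.round(c["R"],3).tolist())
print(ctrl.tcp_to_tips, sensors.read_state()["t"])
E
```

```text
pics
top [[376.18593914497785, 0.0, 320.1481926266886], [0.0, 376.18593914497785, 205.2044096605133], [0.0, 0.0, 1.0]] [ 331. -131. 1075.] [[-0.01, -1.0, -0.001], [-0.982, 0.01, -0.191], [0.191, -0.001, -0.982]]
scene [[387.5350033186942, 0.0, 317.4096346223327], [0.0, 387.5350033186942, 205.22321768349212], [0.0, 0.0, 1.0]] [182. 484. 573.] [[-0.871, -0.491, 0.023], [-0.288, 0.474, -0.832], [0.398, -0.731, -0.554]]
25.0 0.1
```

View pics/top0.png

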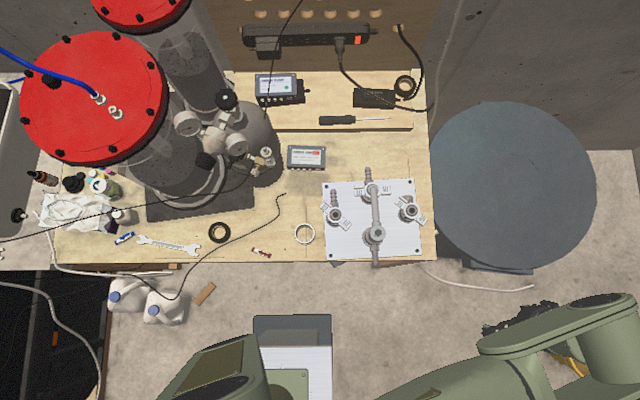

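View pics/scene0.png

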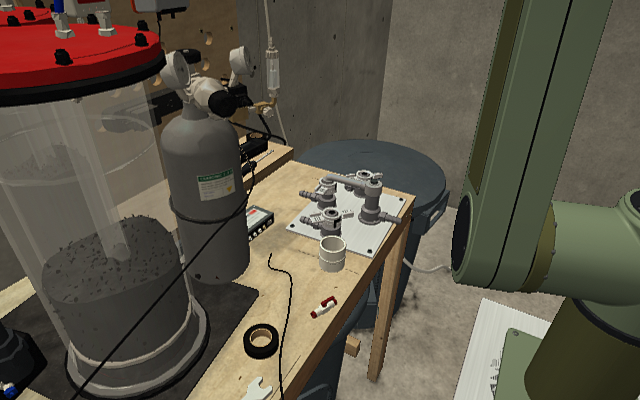

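The top view shows the stand at about (320–424, 178–265): hub (376,233), middle port (372,190), left port (335,215), right port (410,211). I need enlargements.

Run:
```python
import cv2,numpy as np
a=cv2.imread("pics/top0.png")[155:270,315:435]; b=cv2.imread("pics/scene0.png")[160:260,275:420]
a=cv2.resize(a,(600,575),interpolation=cv2.INTER_CUBIC)
cv2.imwrite("pics/topc.png",a)
cv2.imwrite("pics/scenec.png",cv2.resize(b,(725,500),interpolation=cv2.INTER_CUBIC))
```

```text
(no output)
```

View pics/topc.png

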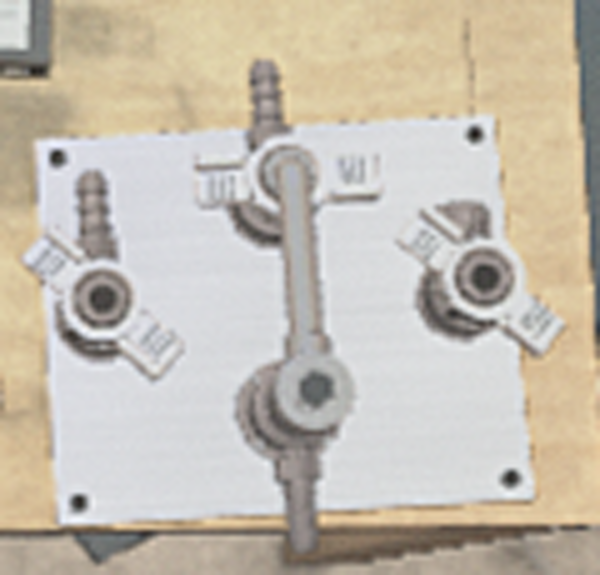

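View pics/scenec.png

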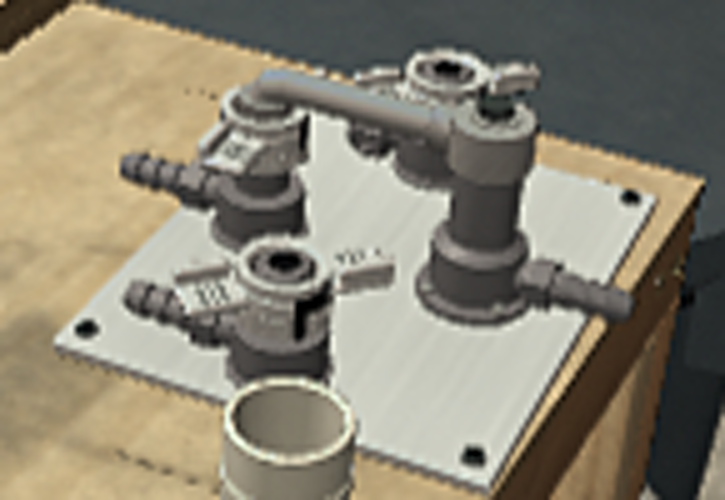

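```bash
cat > h.py <<'E'
import numpy as np
from plant import ctrl,sensors,optics
def ray(n,u,v,z):
    c=optics.camera_params(n); R,t=c["R"],np.ravel(c["t"]); C=-R.T@t
    d=R.T@np.linalg.inv(c["mtx"])@[u,v,1]; return C+d*(z-C[2])/d[2]
E
python3 - <<'E'
from h import *
np.set_printoptions(precision=1,suppress=True)
T=lambda x,y,z:ray("top",315+(x+.5)/5-.5,155+(y+.5)/5-.5,z)
S=lambda x,y,z:ray("scene",275+(x+.5)/5-.5,160+(y+.5)/5-.5,z)
sc=[T(*p,8) for p in((57,158),(475,133),(511,478),(78,502))]
print("screws",*sc,np.mean(sc,0)); v=sc[0]-sc[3]; print(np.linalg.norm(v),np.linalg.norm(sc[0]-sc[1]),np.arctan2(v[1],v[0]),np.arctan2(*( (sc[1]-sc[0])[:2]*[1,-1])))
s2=[S(*p,8) for p in((86,328),(631,198),(472,456))];print("scene screws",*s2)
h=T(315,387,119);o=T(102,298,69);b=T(485,277,69);m=T(287,173,107)
for n,p in(("hub",h),("open",o),("blank",b),("elbow",m)): print(n,p,np.linalg.norm((p-h)[:2]),np.arctan2(p[1]-h[1],p[0]-h[0]))
print("scene hub",S(497,108,119),"open",S(283,262,69),"blank",S(447,70,69),"tophole?")
for w in((48,256),(155,345)): print("wing open",T(*w,61)-o)
for w in((222,180),(353,175)): print("wing mid",T(*w,76))
print(T(35,140,8),T(538,497,8), 'coupling ring', ray("top",305,234,58),'valve',ray("top",262,252,20),'tape',ray("top",219,232,19))
E
```

```text
screws [ 595.3 -149.8    8. ] [ 607.9 -394.5    8. ] [ 406.9 -403.7    8. ] [ 395.9 -159.1    8. ] [ 501.5 -276.7    8. ]
199.7101635145125 245.01889343980233 0.04658262817745981 0.05142883914284277
scene screws [ 597.7 -152.9    8. ] [ 408.1 -405.7    8. ] [ 397.7 -161.2    8. ]
hub [ 446.3 -278.   119. ] 0.0 0.0
open [ 501.9 -172.1   69. ] 119.64638525044248 1.0872180810514118
blank [ 511.4 -380.4   69. ] 121.31691952268007 -1.0040568885556072
elbow [ 561.5 -269.5  107. ] 115.52222973369362 0.07395834392817308
scene hub [ 444.2 -273.2  119. ] open [ 502.9 -173.4   69. ] blank [ 511.9 -380.4   69. ] tophole?
wing open [25.  28.9 -8. ]
wing open [-24.9 -28.7  -8. ]
wing mid [ 565.3 -238.4   76. ]
wing mid [ 567.4 -309.9   76. ]
[ 606.3 -137.     8. ] [ 396.1 -418.3    8. ] coupling ring [450.1 -90.2  58. ] valve [405.3  31.4  20. ] tape [462.7 154.   19. ]
```

```bash
cat >> h.py <<'E'
YAW=0.047; AX=np.array([446.6,-278.4]); TIP=25.0
e=lambda a:np.array([np.cos(a),np.sin(a)])
MID=AX+120*e(YAW); OPEN=AX+120*e(YAW+np.pi/3)
def rot(phi): c,s=e(phi); return np.array([[c,s,0],[s,-c,0],[0,0,-1.]])
def wing(P,turn,cw,tipz,r=38,flip=0):   # pose at wing a turned clockwise by turn, offset cw mm clockwise
    a=YAW+np.pi/2-turn; p=P+r*e(a)+cw*e(a-np.pi/2)
    return np.r_[p,tipz+TIP],rot(a+flip*np.pi)
def st(tag=""):
    s=sensors.read_state(); print(tag,"t%.2f"%s["t"],"F",np.round(s["force"],1),"p",np.round(s["eef_pos"],1),"tq",np.round(s["wrist_torque"],2)); return s
E
python3 - <<'E'
from h import *
for f in(0,1):
    for P,t in((MID,-.2),(MID,.9),(OPEN,.9),(OPEN,-.1)):
        q=ctrl.solve_ik(*wing(P,t,-8,70,flip=f)); print(f,t,None if q is None else np.round(q,2))
    for a in(YAW,YAW+1.05):
        for k in(0,1):
            q=ctrl.solve_ik(np.r_[AX+65*e(a),112],rot(a+k*np.pi)); print("pipe",k,None if q is None else np.round(q,2))
E
```

```text
0 -0.2 [-0.55  0.43  1.61 -0.    1.1  -0.8 ]
0 0.9 [-0.52  0.5   1.51 -0.    1.14  0.33]
0 0.9 [-0.42  0.33  1.75 -0.    1.06  0.43]
0 -0.1 [-0.44  0.26  1.85 -0.    1.03 -0.59]
pipe 0 [-0.64  0.37  1.65 -0.    1.12  0.88]
pipe 1 [-0.64  0.37  1.65 -0.    1.12 -2.26]
pipe 0 [-0.6   0.27  1.79 -0.    1.08 -0.12]
pipe 1 None
1 -0.2 [-0.55  0.43  1.61 -0.    1.1   2.34]
1 0.9 [-0.52  0.5   1.51 -0.    1.14 -2.81]
1 0.9 [-0.42  0.33  1.75 -0.    1.06 -2.71]
1 -0.1 [-0.44  0.26  1.85 -0.    1.03  2.55]
pipe 0 [-0.64  0.37  1.65 -0.    1.12  0.88]
pipe 1 [-0.64  0.37  1.65 -0.    1.12 -2.26]
pipe 0 [-0.6   0.27  1.79 -0.    1.08 -0.12]
pipe 1 None
```

Run:
```python
from h import *
ctrl.gripper_to(0)
ctrl.move_ptp(*wing(MID,0,-8,125)); st("above")
ctrl.move_l(wing(MID,0,-8,82)[0],vel=120); st("82")
print(ctrl.move_l(wing(MID,0,-8,70)[0],vel=40,threshold=2.5)); st("contact")
print(ctrl.move_l(wing(MID,0,-8,59.2)[0],vel=40,threshold=30)); st("pressed")
```

```text
above t2.48 F [-0.2 -0.   0.3] p [ 556.5 -236.4  150.5] tq [-0.08 -0.01  0.04]
82 t2.98 F [ 0.1 -0.2  0.1] p [ 556.4 -235.7  106.8] tq [ 0.02 -0.05 -0.01]
True
contact t3.28 F [-0.5  0.5  4.9] p [ 558.1 -236.1   98.7] tq [-0.01  0.01 -0.  ]
False
pressed t3.78 F [-0.8  0.1  8. ] p [ 558.1 -236.    86.5] tq [ 0.03  0.16 -0.04]
```

Run:
```python
from h import *
for z in(57.5,56,54.5):
    ctrl.move_l(wing(MID,0,-8,z)[0],vel=40); s=st(z)
    if s["force"][2]>13: break
```

```text
57.5 t4.03 F [-0.6  0.4  8.2] p [ 558.2 -236.    85. ] tq [ 0.11  0.16 -0.04]
56 t4.28 F [-1.   0.6  9.1] p [ 558.2 -236.    83.6] tq [0.07 0.11 0.02]
54.5 t4.53 F [-2.1  1.2 10.1] p [ 558.3 -235.9   82.5] tq [0.16 0.26 0.02]
```

Run:
```python
from h import *
for t in np.arange(0.1,1.25,0.1):
    ctrl.move_l(*wing(MID,t,-8,54.7),vel=40); s=st("%.2f"%t)
    a=YAW+np.pi/2-t; ft=s["force"][:2]@e(a-np.pi/2); d=s["eef_pos"][:2]-MID
    ang=YAW+np.pi/2-np.arctan2(d[1],d[0]); print("   ft %.1f  ang %.2f r %.1f"%(ft,ang,np.hypot(*d)))
    if ft<-12: break
```

```text
0.10 t4.78 F [0.6 1.6 7.8] p [ 562.4 -235.4   82.6] tq [ 0.06  0.12 -0.01]
   ft 0.5  ang -0.06 r 37.6
0.20 t5.03 F [-0.6  0.8 10.2] p [ 566.4 -235.2   82.7] tq [-0.05  0.1  -0.05]
   ft -0.7  ang 0.05 r 37.6
0.30 t5.28 F [-0.2 -0.4  9.4] p [ 570.2 -235.3   82.7] tq [-0.05  0.13 -0.03]
   ft -0.1  ang 0.15 r 37.6
0.40 t5.53 F [-0.9 -1.   9.6] p [ 574.  -235.9   82.8] tq [-0.21  0.15  0.  ]
   ft -0.5  ang 0.25 r 37.7
0.50 t5.78 F [-0.6 -1.5  9.3] p [ 577.7 -236.8   82.8] tq [-0.2   0.16 -0.  ]
   ft 0.1  ang 0.35 r 37.7
0.60 t6.03 F [-1.6 -0.7  8.6] p [ 581.4 -238.    82.8] tq [-0.3   0.24  0.01]
   ft -1.0  ang 0.45 r 37.8
0.70 t6.28 F [-1.  -1.4  9.5] p [ 584.8 -239.6   82.7] tq [-0.39  0.25 -0.04]
   ft 0.0  ang 0.55 r 37.9
0.80 t6.53 F [-1.8 -1.2  9.1] p [ 588.  -241.5   82.7] tq [-0.35  0.37 -0.06]
   ft -0.5  ang 0.65 r 38.0
0.90 t6.78 F [-4.5  1.2 12.3] p [ 589.8 -242.2   82.3] tq [0.23 0.91 0.09]
   ft -3.9  ang 0.70 r 38.5
1.00 t7.03 F [-5.3  4.5 14.6] p [ 593.5 -243.8   83.2] tq [ 0.63  0.78 -0.03]
   ft -6.8  ang 0.80 r 39.6
1.10 t7.28 F [-7.9 10.1 19.3] p [ 594.9 -244.    82.8] tq [1.58 1.28 0.11]
   ft -12.7  ang 0.83 r 40.4
```

Run:
```python
from h import *
import cv2
ctrl.move_l(wing(MID,1.05,-8,90)[0],vel=100); st("lift")
# clear toward +x/+y to leave the view, high
ctrl.move_l(np.r_[AX+70*e(YAW-.5),190],rot(YAW),vel=250); st()
a=optics.grab_frame("scene")[0][160:260,275:420]; b=optics.grab_frame("wrist")[0]
cv2.imwrite("pics/s1.png",np.vstack([cv2.resize(a,(580,400),interpolation=cv2.INTER_CUBIC)])[:,:,::-1])
cv2.imwrite("pics/w1.png",b[:,:,::-1])
```

```text
lift t7.78 F [-0.  -0.4 -0.3] p [ 594.4 -245.8  115.2] tq [ 0.   -0.02  0.01]
 t8.45 F [ 0.3 -0.  -0.7] p [ 509.3 -308.5  188.8] tq [0.04 0.04 0.05]
```

View pics/s1.png

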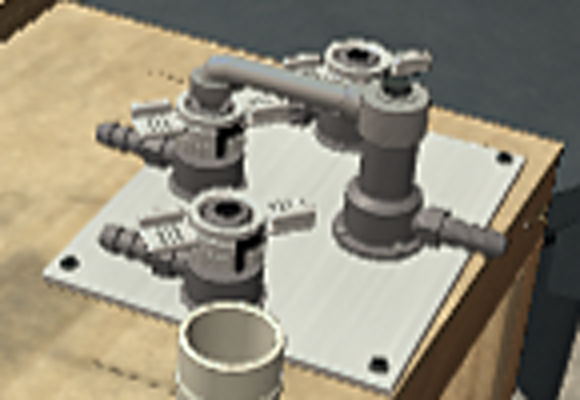

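View pics/w1.png

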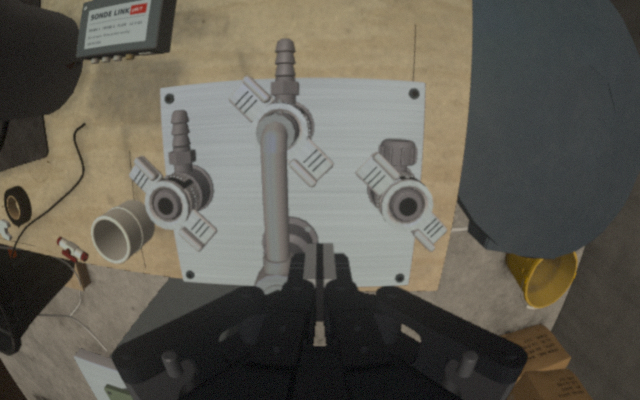

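Both pictures show the middle collar turned like the other two and down, with the nozzle still over it. Now I'll swing the spout.

```bash
cat >> h.py <<'E'
def pipe(a,tipz,r=65): return np.r_[AX+r*e(YAW+a),tipz+TIP],rot(YAW+a)
E
python3 - <<'E'
from h import *
import cv2
ctrl.gripper_to(45)
ctrl.move_l(*pipe(0,150),vel=200)
ctrl.move_l(*pipe(0,84),vel=120); st("down")
ctrl.gripper_to(16,20); s=st("grip"); print(s["grip_width"],s["grasp_force"])
for a in np.linspace(0,np.pi/3,9)[1:]:
    ctrl.move_l(*pipe(a,84),vel=60)
ctrl.hold(.3); s=st("swung"); d=s["eef_pos"][:2]-AX; print(np.arctan2(d[1],d[0])-YAW,np.hypot(*d),s["grip_width"])
ctrl.gripper_to(45); ctrl.move_l(pipe(np.pi/3,140)[0],vel=150)
ctrl.move_l(*pipe(np.pi/3-.9,165),vel=250); ctrl.gripper_to(0); st("clear")
p,dd=optics.grab_frame("top"); cv2.imwrite("pics/t2full.png",p[:,:,::-1]); w=sensors.read_state()
cv2.imwrite("pics/t2.png",cv2.resize(p[155:270,315:435],(600,575),interpolation=cv2.INTER_CUBIC)[:,:,::-1])
E
```

```text
down t10.08 F [0.1 0.8 1.3] p [ 512.  -276.   109.6] tq [ 0.01  0.03 -0.  ]
grip t10.44 F [-0.6 -1.4  3.4] p [ 512.4 -276.1  110.4] tq [-0.1   0.04 -0.02]
17.4161685432453 19.684244692325592
swung t13.07 F [-1.7  2.  10.1] p [ 476.8 -220.6  110.3] tq [ 0.29  0.3  -0.11]
1.0420385544526363 65.25396124104478 17.349720063067664
clear t15.53 F [0.7 0.4 0.5] p [ 510.4 -265.8  190.1] tq [-0.   -0.01  0.03]
```

View pics/t2.png

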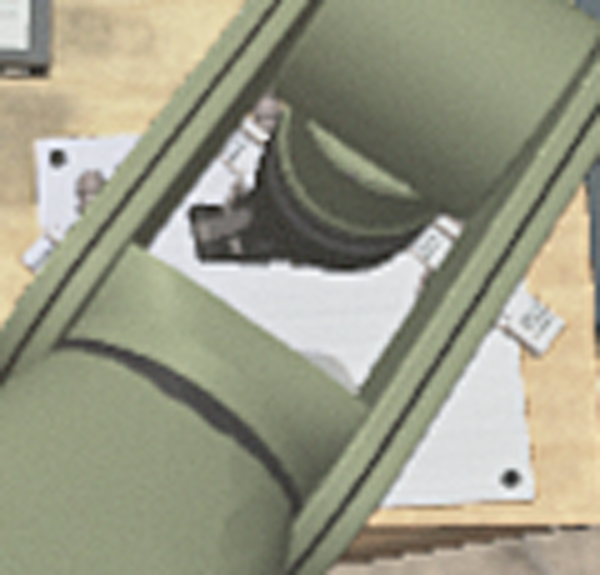

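The arm hides the spout from the top view, so I'll check from the scene camera.

Run:
```python
from h import *
import cv2
p=optics.grab_frame("scene")[0][160:260,275:420]
cv2.imwrite("pics/s2.png",cv2.resize(p,(725,500),interpolation=cv2.INTER_CUBIC)[:,:,::-1])
```

```text
(no output)
```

View pics/s2.png

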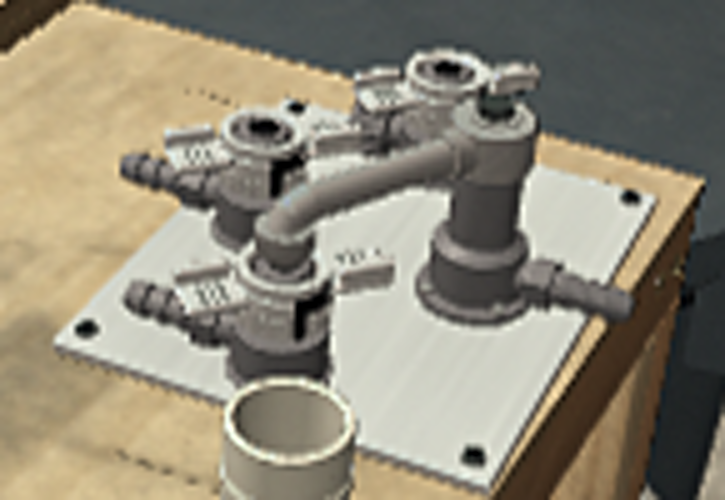

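The nozzle (284,250) sits centred over the hose-tail port (283,262). Next I'll turn that collar back.

Run:
```python
from h import *
ctrl.move_l(*wing(OPEN,.8,37,130),vel=250)
ctrl.move_l(wing(OPEN,.8,37,62)[0],vel=120); st("down")
for t in np.arange(0.75,-0.31,-0.07):
    ctrl.move_l(*wing(OPEN,t,34,62),vel=60); s=sensors.read_state()
    a=YAW+np.pi/2-t; ft=s["force"][:2]@e(a-np.pi/2); d=s["eef_pos"][:2]-OPEN
    print("%.2f ft %.1f Fz %.1f ang %.2f r %.1f"%(t,ft,s["force"][2],YAW+np.pi/2-np.arctan2(d[1],d[0]),np.hypot(*d)))
    if ft>9: break
st()
```

```text
down t17.12 F [1.1 0.1 0.3] p [ 555.1 -169.9   87.5] tq [-0.01 -0.01 -0.04]
0.75 ft -0.5 Fz 0.5 ang 1.49 r 51.7
0.68 ft -0.4 Fz 0.2 ang 1.41 r 51.3
0.61 ft 0.2 Fz 0.4 ang 1.34 r 51.1
0.54 ft 1.1 Fz -0.3 ang 1.29 r 51.3
0.47 ft 0.3 Fz 3.8 ang 1.21 r 51.3
0.40 ft 2.0 Fz 3.8 ang 1.14 r 51.4
0.33 ft 1.5 Fz 5.3 ang 1.07 r 51.4
0.26 ft 2.0 Fz 5.0 ang 0.99 r 51.3
0.19 ft 1.8 Fz 6.0 ang 0.92 r 51.3
0.12 ft 1.4 Fz 4.9 ang 0.85 r 51.3
0.05 ft 1.9 Fz 5.8 ang 0.78 r 51.3
-0.02 ft 1.6 Fz 6.1 ang 0.71 r 51.3
-0.09 ft 0.6 Fz 6.5 ang 0.64 r 51.3
-0.16 ft 1.5 Fz 6.9 ang 0.56 r 51.4
-0.23 ft 1.8 Fz 8.9 ang 0.50 r 51.4
-0.30 ft 0.9 Fz 8.7 ang 0.43 r 51.5
 t21.12 F [0.4 1.5 8.7] p [ 520.8 -124.    87.6] tq [ 0.17 -0.01 -0.02]
```

Run:
```python
from h import *
for t in np.arange(-0.35,-0.66,-0.05):
    ctrl.move_l(*wing(OPEN,t,34,62),vel=60); s=sensors.read_state()
    a=YAW+np.pi/2-t; ft=s["force"][:2]@e(a-np.pi/2); d=s["eef_pos"][:2]-OPEN
    print("%.2f ft %.1f Fz %.1f ang %.2f r %.1f"%(t,ft,s["force"][2],YAW+np.pi/2-np.arctan2(d[1],d[0]),np.hypot(*d)))
    if ft>9: break
st()
import cv2
p=optics.grab_frame("scene")[0][160:260,275:420]
cv2.imwrite("pics/s3.png",cv2.resize(p,(725,500),interpolation=cv2.INTER_CUBIC)[:,:,::-1])
```

```text
-0.35 ft 2.7 Fz 7.9 ang 0.40 r 51.7
-0.40 ft 5.9 Fz 8.4 ang 0.38 r 51.8
-0.45 ft 8.0 Fz 7.2 ang 0.37 r 51.8
-0.50 ft 11.2 Fz 7.1 ang 0.35 r 51.9
 t22.12 F [11.4  2.9  7.1] p [ 517.3 -122.3   90.4] tq [ 0.39 -1.89 -0.01]
```

View pics/s3.png

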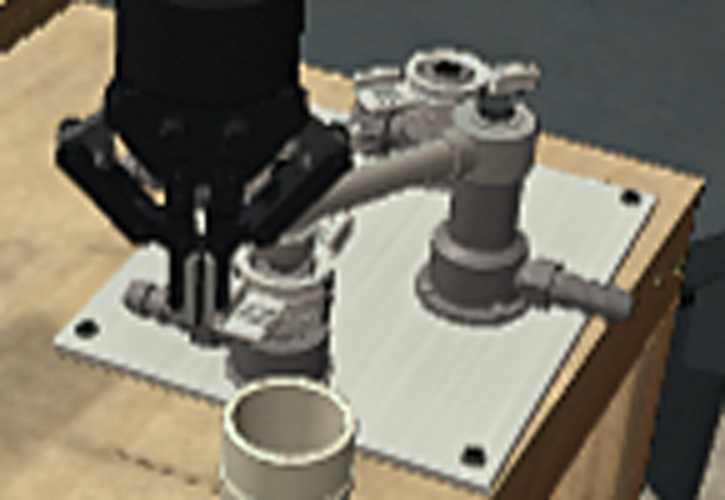

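Collar at its home stop, but it seems the finger's friction may be holding it down; backing off.

Run:
```python
from h import *
for c in(38,46): ctrl.move_l(*wing(OPEN,-.35,c,62),vel=30); st(c)
ctrl.move_l(wing(OPEN,-.35,46,140)[0],vel=150)
ctrl.move_l(*pipe(np.pi/3-.9,165),vel=250); st()
import cv2
p=optics.grab_frame("scene")[0][160:260,275:420]
cv2.imwrite("pics/s4.png",cv2.resize(p,(725,500),interpolation=cv2.INTER_CUBIC)[:,:,::-1])
```

```text
38 t22.69 F [-0.1 -3.4  8.4] p [ 522.2 -123.4   87.7] tq [-0.64  0.16  0.1 ]
46 t23.11 F [-0.1  0.2 -0. ] p [ 527.9 -118.2   85.6] tq [ 0.01 -0.08 -0.04]
 t25.70 F [ 0.3  0.2 -0.3] p [ 510.3 -265.5  189.7] tq [0.01 0.02 0.03]
```

View pics/s4.png

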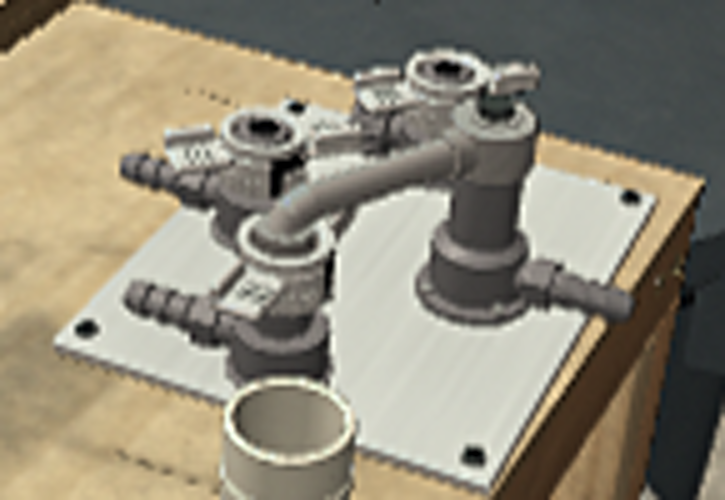

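Collar has risen (ring centre now (285,240) instead of 262) round the nozzle. Now the rocking check.

Run:
```python
from h import *
A=np.pi/3
ctrl.gripper_to(45); ctrl.move_l(*pipe(A,150),vel=200); ctrl.move_l(pipe(A,87.5)[0],vel=120); st("down")
print(ctrl.gripper_to(24,20)); st("straddle")
for sg in(1,-1):
    for k in range(1,16):
        ctrl.move_l(*pipe(A+sg*.02*k,87.5),vel=30); s=sensors.read_state()
        ft=s["force"][:2]@e(YAW+A+np.pi/2); d=s["eef_pos"][:2]-AX
        if ft*sg<-14: break
    ctrl.hold(.3); s=st("push"); print(sg,k,"ft %.1f dang %.4f"%(ft,np.arctan2(d[1],d[0])-YAW-A))
    ctrl.move_l(*pipe(A,87.5),vel=40)
ctrl.gripper_to(45); st("rel")
ctrl.move_l(pipe(A,150)[0],vel=120); st("up")
ctrl.move_l(np.r_[AX+40*e(YAW-.5),220],rot(YAW),vel=250); st()
import cv2
p,d=optics.grab_frame("scene"); q=cv2.imread("pics/scene0.png")[:,:,::-1]
# bystanders: change only in their regions
for n,(x0,y0,x1,y1) in dict(coupling=(315,232,350,275),valve=(305,290,340,322),tape=(240,320,282,362)).items():
    print(n,np.abs(p[y0:y1,x0:x1].astype(int)-q[y0:y1,x0:x1]).mean())
# depth-based heights of ring tops along image
c=optics.camera_params("scene")
def z(u,v):
    X=np.linalg.inv(c["mtx"])@[u,v,1]*d[v,u]; return c["R"].T@(X-np.ravel(c["t"]))
for n,(x,y) in dict(openwing=(250,292),midwing=(190,152),blankwing=(385,95)).items(): print(n,np.round(z(275+x//5,160+y//5),1))
```

```text
down t27.98 F [ 0.4 -0.7  0.3] p [ 476.8 -221.   112.8] tq [ 0.03  0.02 -0.01]
False
straddle t28.31 F [-0.8  0.  -0.4] p [ 476.8 -220.9  113.2] tq [-0.01  0.02 -0.02]
push t30.36 F [12.1 -5.2 -9. ] p [ 472.1 -219.4  113.4] tq [-0.97 -1.89 -0.15]
1 7 ft -14.4 dang 0.0690
push t32.78 F [-13.3   5.6  10.6] p [ 479.7 -223.2  111.8] tq [1.01 2.36 0.2 ]
-1 7 ft 15.2 dang -0.0644
rel t33.49 F [0.  0.3 0.1] p [ 476.7 -220.8  112.5] tq [-0.04 -0.   -0.01]
up t34.17 F [-0.   0.3 -0.3] p [ 476.1 -220.4  174.6] tq [-0.02  0.03 -0.01]
 t35.37 F [ 0.2 -0.4 -0.9] p [ 482.2 -295.4  219.1] tq [-0.03 -0.03  0.03]
coupling 7.360797342192691
valve 7.413988095238095
tape 4.984882842025699
openwing [ 498.7 -135.2   77.1]
midwing [ 592.9 -246.3   61.3]
blankwing [ 533.3 -351.6   59.9]
```

```bash
python3 -c "
from h import *
print(ctrl.finish_job())"
```

```text
the job is handed in; nothing more can be done
None
```

The changeover is finished and handed in; no verdict came back. The feed is on the hose-tail port with its collar fully up, rocking with 14 N held both ways, and the other two collars are still down.

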